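Feel along the lockbox rivets and push the catch home

ROBOT

A 6-joint arm with a two-finger parallel gripper is mounted at the origin on the work surface. World frame = base frame: x ahead of the robot, y to its left, z up, the work surface at z = 0. Lengths are in m, angles in rad, forces in N, time in s.
With the tool pointing down it reaches from about 0.35 to 0.975 m from the base axis. Payload 4.9 kg.
Tool frame: the origin (TCP) lies midway between the tips of the shut fingers; the grasp point (between the pads) lies 19 mm behind it; z points along the fingers, y is the line along which they close (so a half turn about z gives the same grasp; the last joint's range is limited). The gripper opens to 85 mm and grips with 20 to 120 N. Pads are 22 mm wide; open, the fingers measure 114 mm over their backs; the gripper's body (76 mm by 85 mm) begins 54 mm behind the grasp point. The pads swing forward as they close: fully open they stand 13 mm farther back than shut.
Start: joints at [-1.32, 0.053, 1.613, -0, 1.476, -0.119], TCP at [0.226, -0.583, 0.231] pointing down, gripper open.
Joint ranges: [-3.01, 3.01], [-1.01, 2.22], [0.06, 2.58], [-1.02, 4.17], [0.09, 2.62], [-3.14, 3.14]. Speed limits (rad/s): [2.57, 2.57, 3.14, 3.14, 3.14, 3.14].

INTERFACE

Orientations are given as a unit quaternion [w, x, y, z].
In Python, from plant import * gives the robot as it stands.
- The arm moves only by the tool jog_arm, never from a script. Its argument "targets" is a list of rows, each a list of 3 entries, a list of its own where there are three numbers: the shift along the tool's x, y, z in units of 25 mm (1.0 is 25 mm), then the turn, a rotation vector about the tool's x, y, z in units of 8 degrees (1.0 is 8 degrees), then the opening in per cent of the stroke, from 0 (shut) to 100 (fully open). A call has 1 to 8 rows; each row is the pose to reach, as a shift and turn from the pose commanded when the call began, along the tool's axes at that moment; what a row does not reach only later rows make up. A row lasts 1/8 s, in which the tool goes at most 62.5 mm and 10.7 degrees, less where a joint would pass 70% of its speed; a pose out of reach is approached as far as the arm can. A call with a gripper value outside its range is refused whole. The fingers move at their own pace and stop on an object; the grip force is fixed at half the most. Time passes only in rows, so rows that repeat a pose let the fingers close. It gives the time, the measured TCP pose, the force, the opening and the grip force at its end, in the units of the state.
- state(): the state, without advancing time (a new reading comes with each control period).
- grab_frame(name): name is "scene" or "top" or "wrist"; returns (picture, depth): 480x640x3 uint8, red, green, blue; 480x640 float32, m along the optical axis (not along the pixel's ray), 0 where there is no reading.
- camera_params(name): a dict with "fovy" (degrees; the focal length in pixels is half the picture's height over the tangent of half this angle, whatever the lens; pixels are square), "cx", "cy" (the principal point, pixels), "rvec" (rotation vector, rad) and "tvec" (3), from world to camera coordinates, as OpenCV has them; the wrist camera has in their place "hand_eye" (4x4, takes a point from camera to tool coordinates, whose origin is the TCP and whose axes are the flange's). Camera axes: x right, y down, z forward; pixel columns grow to the right and rows downward; lengths in m; the calibration is good to about 2 mm. A picture is of the moment at which its call begins: read the wrist's pose just before it. camera_params takes no time and is no camera call.
- job_done(): hands the job in; it is judged then, once.
The state is a dict: "time": time; "joint_pos": joint angles; "joint_vel": joint speeds; "joint_efforts": joint torques, N m; "tool_pos": TCP position; "tool_rot": TCP orientation; "contact_force": force on the tool from outside, world axes, zero at the start; "ft_torque": the same for the moment, N m; "gripper_width": opening from 0.0 (shut) to 1.0 (fully open); "grasp_force": force on a finger pad.
Only numpy, scipy, OpenCV 4.12 (cv2) and the standard library are available. Lean on these libraries where they do the work, as an engineer would, in place of code of your own. Each camera call takes 0.05 s, during which the arm holds its last target. There are 200 camera calls.

TASK

Check the lockbox and lock it: with the fingertips gently touch each of the five rivet heads on its lid, one after another along the L-shaped row, starting from the end farthest from the red button and resting on each for a moment, then push the button fully in. Only touch: do not shift or lift the box or lean hard on it, and leave the other things on the lid and shelf as they are.

Things in the scene. Friction and masses are not known exactly. Their poses are not given: they have to be found in the camera images.
- lockbox: a grey steel lockbox, closed, its lid down (pushing the button in locks it), 160 (x) x 220 (y) x 90 mm high, 3.5 to 4.5 kg, loose. Origin under its centre, z up; its -x face has the hasp. Its flat lid (at z = 90 mm) bears an L-shaped row of five domed dark steel rivet heads and, past the end of the short leg of the L, the round red push button catch
- rivet_1: dark steel rivet head of the row, first: the end of the L farthest from the button, at (-60, 90) mm in the lockbox frame; 18 mm across, solid, stands 4 mm above the lid; origin at its centre at lid level, z up
- rivet_2: dark steel rivet head of the row, second, at (-60, 30) mm in the lockbox frame; 18 mm across, solid, stands 4 mm above the lid; origin at its centre at lid level, z up
- rivet_3: dark steel rivet head of the row, third, at (-60, -30) mm in the lockbox frame; 18 mm across, solid, stands 4 mm above the lid; origin at its centre at lid level, z up
- rivet_4: dark steel rivet head of the row, fourth, at the corner of the L, at (-60, -90) mm in the lockbox frame; 18 mm across, solid, stands 4 mm above the lid; origin at its centre at lid level, z up
- rivet_5: dark steel rivet head of the row, fifth and last, beside the button, at (0, -90) mm in the lockbox frame; 18 mm across, solid, stands 4 mm above the lid; origin at its centre at lid level, z up
- catch_top (a point): centre of the top face of the round red push button catch (28 mm across), at (58, -85) mm in the lockbox frame; it stands 16 mm above the lid when out and goes down with the button to 8 mm. A fixed steel collar, 40 mm across and 4 mm high, surrounds it
- catch (a joint): how far the button is pushed in, m: 0 out, 0.008 fully in. It has no spring: it moves down against about 4 N of friction and stays where it is left
- padlock: a silver-painted padlock lying flat, body 46 x 50 x 22 mm with a steel shackle; origin under the body's centre
- hinge: a small brass butterfly hinge lying open on the lockbox lid, about 66 x 46 x 8 mm; origin under its centre
- bushing: a black nylon flanged hinge bushing standing on the lockbox lid, flange 34 mm across, 24 mm high; origin under its centre
- gate_ring: an iron gate ring lying flat, 94 mm across, of 10 mm bar; origin under its centre
- screwdriver: a screwdriver lying on the shelf; origin under its middle
- tin: a round tin, 70 mm across, 100 mm high; origin under its centre
- jar: a round brown glass jar with a steel cap, 60 mm across, 75 mm high; origin under its centre

How it is judged:
On the way, in this order (a step that is already met when the one before it is completed fails the run):
1. the fingertips rest on the first rivet head of the row (contact force between the fingers and rivet_1 above 0.3 N), for 0.15 s.
2. the fingertips rest on the second rivet head of the row (contact force between the fingers and rivet_2 above 0.3 N), for 0.15 s.
3. the fingertips rest on the third rivet head of the row (contact force between the fingers and rivet_3 above 0.3 N), for 0.15 s.
4. the fingertips rest on the fourth (corner) rivet head of the row (contact force between the fingers and rivet_4 above 0.3 N), for 0.15 s.
5. the fingertips rest on the fifth rivet head of the row (contact force between the fingers and rivet_5 above 0.3 N), for 0.15 s.
6. the button is pushed fully in (value of joint catch above 0.006 m), for 0.1 s.
At the end, for the whole second after the job is handed in: The button is in by more than 6 of its 8 mm, the lockbox stands level within 12 mm of where it was, at rest, and every other thing lies within 15 mm of where it was (value of joint catch above 0.006 m and distance of lockbox from where it was at the start of the episode below 0.012 m and angle between lockbox's own z axis and vertical below 0.05 rad and linear speed of lockbox below 0.01 m/s and distance of each of padlock, hinge, bushing, gate_ring, screwdriver, tin, jar from where it was at the start of the episode below 0.015 m); the robot touches nothing.
It fails at once if the fingers press on the lockbox with more than 40 N (contact force between the fingers and lockbox above 40 N).
It fails at once if the lockbox is shifted by more than 12 mm (distance of lockbox from where it was at the start of the episode above 0.012 m).
It fails at once if the lockbox is lifted or tipped (height (world z) of lockbox above 0.008 m or angle between lockbox's own z axis and vertical above 0.05 rad).
It fails at once if the brass hinge or nylon bushing on the lid is moved or lifted by more than 15 mm (distance of any of hinge, bushing from where it was at the start of the episode above 0.015 m).
It fails at once if the padlock, gate ring, screwdriver, tin or jar is moved or lifted by more than 15 mm (distance of any of padlock, gate_ring, screwdriver, tin, jar from where it was at the start of the episode above 0.015 m).
It also fails if it takes over 56 s, if anything falls off the work surface, if the arm or the gripper's body presses on something with over 40 N, if the wrist force passes 120 N, or if a joint passes its speed limit or range.

## Working session

There is one attempt and no reset: what is moved stays moved. The work goes in short steps, Python scripts to look and compute and a tool call to move; the robot and the scene stay as the last step left them, time stands still between calls to the robot, and variables do not carry over. Pictures are saved under pics/ and viewed, at most 10 in all, crops included, and the job is handed in when it is done.

Besides the shell and the picture viewer there is one more tool, called after "Request:" as name([rows], argument=value, ...), one row to a line, values as JSON. jog_arm: Moves the arm, as the interface text tells. Its arguments: {"type":"object","properties":{"targets":{"type":"array"}},"required":["targets"]}

```bash
mkdir -p pics; ls; python3 - <<'E'
from plant import *
import cv2,numpy as np
s=state();print(s)
for n in("top","scene"):
    p,d=grab_frame(n);cv2.imwrite(f"pics/{n}1.png",p[:,:,::-1]);np.save(n+"_d.npy",d);np.save(n+"_p.npy",p);print(camera_params(n))
print(camera_params("wrist"))
E
```

```text
pics
{'time': 0.0, 'joint_pos': array([-1.31998809e+00,  5.33955716e-02,  1.61432326e+00, -5.01908687e-06,
        1.47599992e+00, -1.18977464e-01]), 'joint_vel': array([-0.00013708,  0.00053362, -0.00110948,  0.00025644,  0.00213535,
       -0.00069208]), 'joint_efforts': array([ 4.50918997e-04, -3.93680906e+01, -3.70178533e+01, -1.34038405e-04,
        6.99764933e-03,  1.17621505e-05]), 'tool_pos': array([ 0.22573798, -0.58212769,  0.23002155]), 'tool_rot': array([-1.06057081e-03,  9.82955355e-01,  1.83841345e-01, -7.25128168e-05]), 'contact_force': array([ 0.44477862, -0.19720441,  0.37328158]), 'ft_torque': array([-0.00096111, -0.05702773, -0.0154266 ]), 'grasp_force': 0.0, 'gripper_width': 1.0020625254980455}
{'fovy': 46.93565708891077, 'cx': 322.7530761020554, 'cy': 236.74133651033677, 'rvec': array([ 2.18216914, -2.17833287,  0.10332996]), 'tvec': array([-0.01661467,  0.57192965,  1.36224155])}
{'fovy': 54.946734952323204, 'cx': 319.2694085041919, 'cy': 238.56335352137322, 'rvec': array([ 1.91217462,  1.76753704, -0.58386351]), 'tvec': array([-0.03352633, -0.41331391,  1.43198992])}
{'fovy': 59.66444310842099, 'cx': 319.98053110252914, 'cy': 235.03088522487158, 'hand_eye': array([[ 1.10915994e-04, -9.51077328e-01, -3.08952915e-01,
         7.82424861e-02],
       [ 9.99999992e-01,  1.24040837e-04, -2.28398358e-05,
        -1.76447466e-04],
       [ 6.00452281e-05, -3.08952910e-01,  9.51077334e-01,
        -1.42603378e-01],
       [ 0.00000000e+00,  0.00000000e+00,  0.00000000e+00,
         1.00000000e+00]])}
```

View pics/top1.png

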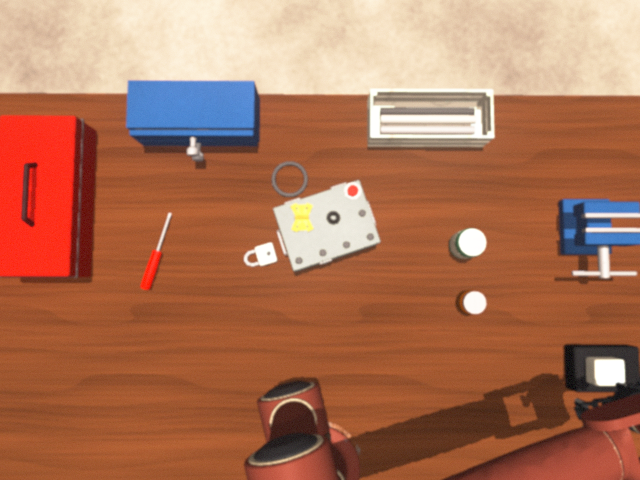

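View pics/scene1.png

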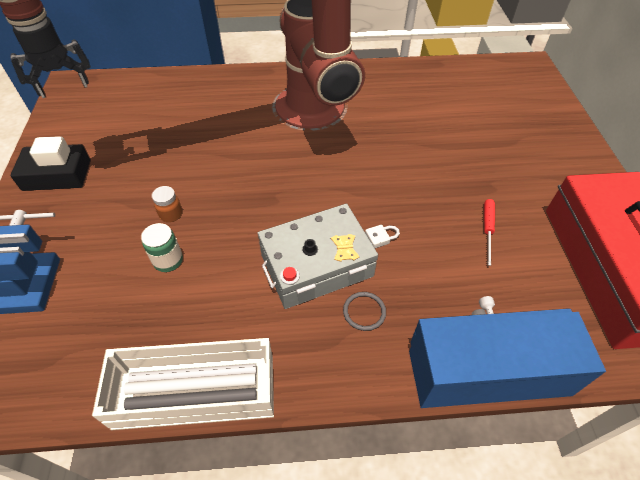

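The top view shows rivets 1 to 5 at about (299,260), (322,252), (346,244), (370,237) and (362,213), with the button at (352,190). The bushing is at (333,217) and the hinge at (302,217). Next I'll fit the box pose.

```bash
cat > h.py <<'E'
import numpy as np,cv2
from scipy.spatial.transform import Rotation as R
from scipy.optimize import least_squares
L=np.array([[-60,90,93],[-60,30,93],[-60,-30,93],[-60,-90,93],[0,-90,93],[58,-85,106]])/1000
def K(c):
    f=240/np.tan(np.radians(c["fovy"]/2));return np.array([[f,0,c["cx"]],[0,f,c["cy"]],[0,0,1]])
def centroid(p,u,v,red,r=6):
    u,v=int(round(u)),int(round(v));w=p[v-r:v+r+1,u-r:u+r+1].astype(float)
    g=w[:,:,0]-w[:,:,1] if red else 255-w.sum(2)/3
    g=g-(np.median(g) if not red else 60);g[g<g.max()*.35]=0
    y,x=np.mgrid[v-r:v+r+1,u-r:u+r+1];return np.array([(g*x).sum(),(g*y).sum()])/g.sum()
def world(x):
    c,s=np.cos(x[2]),np.sin(x[2]);return np.c_[x[0]+c*L[:,0]-s*L[:,1],x[1]+s*L[:,0]+c*L[:,1],L[:,2]]
def uvdown(tool_rot):return R.from_quat(np.roll(tool_rot,-1))
E
python3 - <<'E'
from h import *
from plant import camera_params
G={"top":[(299,260),(322,252),(346,244),(370,237),(362,213),(352,190)],
"scene":[(342,211),(319,219),(294,227),(269,236),None,(290,273)]}
C={};P={}
for n in G:
    p=np.load(n+"_p.npy");C[n]=camera_params(n)
    P[n]=[None if g is None else centroid(p,*g,i==5) for i,g in enumerate(G[n])]
    print(n,[None if q is None else q.round(1) for q in P[n]])
def res(x,ns):
    w=world(x);o=[]
    for n in ns:
        q=cv2.projectPoints(w,C[n]["rvec"],C[n]["tvec"],K(C[n]),None)[0][:,0]
        o+=[q[i]-P[n][i] for i in range(6) if P[n][i] is not None]
    return np.ravel(o)
for ns in(["top"],["scene"],["top","scene"]):
  b=min((least_squares(res,[.5,0,a],args=(ns,),loss="soft_l1") for a in(-2,0,1.5,3)),key=lambda r:r.cost)
  print(ns,b.x.round(4),b.cost.round(2),res(b.x,ns).reshape(-1,2).round(1).tolist())
print(world(b.x).round(4))
E
```

```text
top [array([298.5, 260.2]), array([322.3, 252.4]), array([346. , 244.4]), array([370.2, 236.7]), array([361.7, 212.8]), array([352.3, 190.3])]
scene [array([341.7, 209.8]), array([318. , 218.1]), array([293.2, 226.2]), array([268.2, 234.8]), None, array([289.2, 273. ])]
['top'] [ 0.5949 -0.0234  0.3232] 0.17 [[-0.1, 0.2], [-0.1, 0.0], [0.1, 0.1], [-0.2, -0.1], [0.1, 0.1], [0.1, -0.4]]
['scene'] [ 0.5958 -0.0212  0.3342] 0.24 [[0.2, 0.2], [-0.0, -0.1], [0.0, 0.2], [-0.4, 0.2], [0.2, -0.4]]
['top', 'scene'] [ 0.5952 -0.0224  0.3272] 1.85 [[-0.4, 0.2], [-0.4, -0.1], [-0.2, -0.1], [-0.6, -0.4], [-0.4, -0.2], [-0.4, -0.6], [-0.0, 0.2], [-0.4, -0.3], [-0.4, -0.1], [-0.9, -0.3], [-0.8, -0.7]]
[[ 0.5095  0.0435  0.093 ]
 [ 0.5288 -0.0133  0.093 ]
 [ 0.5481 -0.0701  0.093 ]
 [ 0.5673 -0.1269  0.093 ]
 [ 0.6242 -0.1076  0.093 ]
 [ 0.6775 -0.0843  0.106 ]]
```

```bash
cat >> h.py <<'E'
def go(t,s):
    "shift to world point t in move units, from measured pose"
    return (uvdown(s["tool_rot"]).inv().apply(np.array(t)-s["tool_pos"])/.025).round(2)
E
python3 - <<'E'
from h import *;from plant import *
print(go([.585,-.03,.25],state()))
E
```

```text
[ 21.38 -15.4   -0.76]
```

Request:
jog_arm([
  [[21.4, -15.4, -0.8], [0, 0, 0], 0],
  [[21.4, -15.4, -0.8], [0, 0, 0], 0],
  [[21.4, -15.4, -0.8], [0, 0, 0], 0],
  [[21.4, -15.4, -0.8], [0, 0, 0], 0],
  [[21.4, -15.4, -0.8], [0, 0, 0], 0],
  [[21.4, -15.4, -0.8], [0, 0, 0], 0],
  [[21.4, -15.4, -0.8], [0, 0, 0], 0],
  [[21.4, -15.4, -0.8], [0, 0, 0], 0],
])

```text
time: 1.1
tool_pos: [0.4992, -0.162, 0.2462]
tool_rot: [0.0, 0.983, 0.184, -0.0]
contact_force: [-0.1, -0.4, 0.4]
gripper_width: -0.002
grasp_force: 0.0
```

Request:
jog_arm([
  [[4.0, -3.0, 0], [0, 0, 0], 0],
  [[4.0, -3.0, 0], [0, 0, 0], 0],
  [[4.0, -3.0, 0], [0, 0, 0], 0],
  [[4.0, -3.0, 0], [0, 0, 0], 0],
  [[4.0, -3.0, 0], [0, 0, 0], 0],
])

```text
time: 1.72
tool_pos: [0.5642, -0.059, 0.2462]
tool_rot: [0.0, 0.983, 0.183, -0.0]
contact_force: [1.0, -0.3, 1.2]
gripper_width: 0.001
grasp_force: 0.0
```

```bash
python3 - <<'E'
from h import *;from plant import *
s=state();p,d=grab_frame("wrist");cv2.imwrite("pics/w1.png",p[:,:,::-1]);np.savez("w1",p=p,d=d,t=s["tool_pos"],q=s["tool_rot"]);print(s["tool_pos"],s["contact_force"],s["gripper_width"])
E
```

```text
[ 0.56418269 -0.05899266  0.24624202] [ 0.99281501 -0.27435249  1.22192873] 0.0007983230687697404
```

View pics/w1.png

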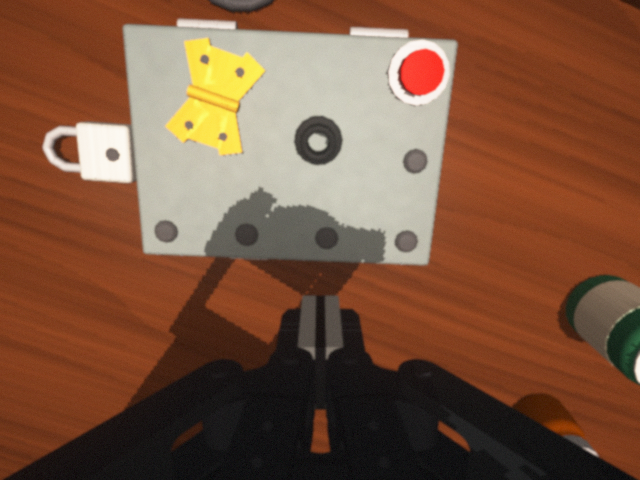

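The wrist view shows the five rivets at (166,231), (246,235), (326,238), (406,241) and (415,160), the button at (423,72), and the lid clear around them. I'll refine the pose from this view.

```bash
python3 - <<'E'
from h import *;from plant import *
z=np.load("w1.npz");c=camera_params("wrist");H=np.array(c["hand_eye"])
G=[(166,231),(246,235),(326,238),(406,241),(415,160),(423,72)]
P=[centroid(z["p"],*g,i==5,22 if i==5 else 14) for i,g in enumerate(G)]
T=np.eye(4);T[:3,:3]=uvdown(z["q"]).as_matrix();T[:3,3]=z["t"];M=np.linalg.inv(T@H)
rv=cv2.Rodrigues(M[:3,:3])[0]
f=lambda x:(cv2.projectPoints(world(x),rv,M[:3,3],K(c),None)[0][:,0]-P).ravel()
b=least_squares(f,[.595,-.022,.327],loss="soft_l1");print(np.round(P,1).tolist(),b.x.round(4),b.cost,f(b.x).reshape(-1,2).round(1).tolist())
m=(b.x+[.5952,-.0224,.3272])/2
w=world(m);print(w.round(4));print("depth at rivets",[z["d"][g[1],g[0]].round(4) for g in G], (np.c_[w,np.ones(6)]@M.T)[:,2].round(4))
s=state();print("to rivet1 +30mm",go(w[0]+[0,0,.031],s))
Rt=uvdown(s["tool_rot"]).inv()
print((Rt.apply(np.diff(w,axis=0))/.025).round(2))
E
```

```text
[[166.2, 231.0], [246.6, 234.9], [326.1, 238.1], [405.4, 241.0], [412.7, 161.7], [422.1, 71.6]] [ 0.5938 -0.0228  0.324 ] 4.704388132125709 [[-2.0, 0.6], [-1.4, 0.1], [-0.2, 0.2], [0.7, 0.7], [2.6, -0.6], [0.3, -0.5]]
[[ 0.5089  0.0435  0.093 ]
 [ 0.5281 -0.0134  0.093 ]
 [ 0.5473 -0.0702  0.093 ]
 [ 0.5665 -0.1271  0.093 ]
 [ 0.6233 -0.1079  0.093 ]
 [ 0.6767 -0.0846  0.106 ]]
depth at rivets [np.float32(0.3083), np.float32(0.3107), np.float32(0.3094), np.float32(0.3103), np.float32(0.2924), np.float32(0.2641)] [0.3101 0.3109 0.3117 0.3124 0.2939 0.2635]
to rivet1 +30mm [-0.59 -4.63  4.89]
[[-0.1   2.4   0.  ]
 [-0.1   2.4   0.  ]
 [-0.1   2.4   0.  ]
 [ 2.4   0.1  -0.  ]
 [ 2.33 -0.1  -0.52]]
```

Request:
jog_arm([
  [[-0.6, -4.6, 3], [0, 0, 0], 0],
  [[-0.6, -4.6, 4], [0, 0, 0], 0],
  [[-0.6, -4.6, 5], [0, 0, 0], 0],
  [[-0.6, -4.6, 5.4], [0, 0, 0], 0],
  [[-0.6, -4.6, 5.5], [0, 0, 0], 0],
  [[-0.6, -4.6, 5.5], [0, 0, 0], 0],
])

```text
time: 2.52
tool_pos: [0.5112, 0.0428, 0.1113]
tool_rot: [0.001, 0.983, 0.183, 0.002]
contact_force: [0.3, -0.4, 0.4]
gripper_width: -0.001
grasp_force: 0.0
```

Request:
jog_arm([
  [[-0.08, 0, 0.3], [0, 0, 0], 0],
  [[-0.08, 0, 0.5], [0, 0, 0], 0],
  [[-0.08, 0, 0.56], [0, 0, 0], 0],
  [[-0.08, 0, 0.6], [0, 0, 0], 0],
  [[-0.08, 0, 0.62], [0, 0, 0], 0],
  [[-0.08, 0, 0.62], [0, 0, 0], 0],
])

```text
time: 3.28
tool_pos: [0.5073, 0.0432, 0.094]
tool_rot: [0.0, 0.983, 0.184, -0.0]
contact_force: [-3.0, -1.1, 5.1]
gripper_width: -0.002
grasp_force: 2.6
```

Request:
jog_arm([
  [[0, 0, 0.01], [0, 0, 0], 0],
  [[0, 0, 0.01], [0, 0, 0], 0],
  [[0, 0, 0.01], [0, 0, 0], 0],
])

```text
time: 3.65
tool_pos: [0.5073, 0.0432, 0.094]
tool_rot: [0.0, 0.983, 0.184, -0.0]
contact_force: [-4.6, -0.5, 7.0]
gripper_width: -0.002
grasp_force: 3.3
```

Request:
jog_arm([
  [[0, 0, -0.4], [0, 0, 0], 0],
  [[0, 0.5, -0.6], [0, 0, 0], 0],
  [[0, 1.5, -0.6], [0, 0, 0], 0],
  [[0, 2.4, -0.6], [0, 0, 0], 0],
  [[0, 2.4, -0.6], [0, 0, 0], 0],
  [[0, 2.4, -0.4], [0, 0, 0], 0],
  [[0, 2.4, -0.2], [0, 0, 0], 0],
  [[0, 2.4, -0.2], [0, 0, 0], 0],
])

```text
time: 4.65
tool_pos: [0.5282, -0.0122, 0.0973]
tool_rot: [-0.0, 0.983, 0.184, -0.001]
contact_force: [-1.0, 0.3, 0.5]
gripper_width: -0.002
grasp_force: 0.0
```

Request:
jog_arm([
  [[0, 0, 0.1], [0, 0, 0], 0],
  [[0, 0, 0.16], [0, 0, 0], 0],
  [[0, 0, 0.2], [0, 0, 0], 0],
  [[0, 0, 0.2], [0, 0, 0], 0],
  [[0, 0, 0.2], [0, 0, 0], 0],
  [[0, 0, 0.2], [0, 0, 0], 0],
])

```text
time: 5.4
tool_pos: [0.5291, -0.0126, 0.094]
tool_rot: [-0.0, 0.983, 0.184, -0.0]
contact_force: [-3.0, 0.5, 5.7]
gripper_width: -0.002
grasp_force: 2.7
```

Request:
jog_arm([
  [[0, 0, -0.4], [0, 0, 0], 0],
  [[0, 0.5, -0.6], [0, 0, 0], 0],
  [[-0.1, 1.5, -0.6], [0, 0, 0], 0],
  [[-0.1, 2.4, -0.6], [0, 0, 0], 0],
  [[-0.1, 2.4, -0.6], [0, 0, 0], 0],
  [[-0.1, 2.4, -0.4], [0, 0, 0], 0],
  [[-0.1, 2.4, -0.2], [0, 0, 0], 0],
  [[-0.1, 2.4, -0.2], [0, 0, 0], 0],
])

```text
time: 6.4
tool_pos: [0.5476, -0.0689, 0.0972]
tool_rot: [-0.0, 0.983, 0.184, -0.001]
contact_force: [-0.3, -0.4, 0.6]
gripper_width: -0.001
grasp_force: 0.0
```

Request:
jog_arm([
  [[0, 0, 0.1], [0, 0, 0], 0],
  [[0, 0, 0.16], [0, 0, 0], 0],
  [[0, 0, 0.2], [0, 0, 0], 0],
  [[0, 0, 0.2], [0, 0, 0], 0],
  [[0, 0, 0.2], [0, 0, 0], 0],
  [[0, 0, 0.2], [0, 0, 0], 0],
])

```text
time: 7.15
tool_pos: [0.5484, -0.0695, 0.094]
tool_rot: [-0.0, 0.983, 0.184, -0.0]
contact_force: [-2.6, 1.1, 4.9]
gripper_width: -0.001
grasp_force: 2.7
```

Rivet 3 is touched, so on to rivet 4.

Request:
jog_arm([
  [[0, 0, -0.4], [0, 0, 0], 0],
  [[0, 0.5, -0.6], [0, 0, 0], 0],
  [[-0.1, 1.5, -0.6], [0, 0, 0], 0],
  [[-0.1, 2.4, -0.6], [0, 0, 0], 0],
  [[-0.1, 2.4, -0.6], [0, 0, 0], 0],
  [[-0.1, 2.4, -0.4], [0, 0, 0], 0],
  [[-0.1, 2.4, -0.2], [0, 0, 0], 0],
  [[-0.1, 2.4, -0.2], [0, 0, 0], 0],
])

```text
time: 8.15
tool_pos: [0.567, -0.1257, 0.0972]
tool_rot: [-0.001, 0.983, 0.184, -0.001]
contact_force: [-0.4, -0.3, 0.6]
gripper_width: 0.001
grasp_force: 0.0
```

Request:
jog_arm([
  [[0, 0, 0.1], [0, 0, 0], 0],
  [[0, 0, 0.16], [0, 0, 0], 0],
  [[0, 0, 0.2], [0, 0, 0], 0],
  [[0, 0, 0.2], [0, 0, 0], 0],
  [[0, 0, 0.2], [0, 0, 0], 0],
  [[0, 0, 0.2], [0, 0, 0], 0],
])

```text
time: 8.9
tool_pos: [0.5678, -0.1263, 0.094]
tool_rot: [-0.0, 0.983, 0.184, 0.0]
contact_force: [-3.4, 1.5, 4.5]
gripper_width: 0.003
grasp_force: 2.7
```

Request:
jog_arm([
  [[0, 0, -0.4], [0, 0, 0], 0],
  [[0.5, 0, -0.6], [0, 0, 0], 0],
  [[1.5, 0.1, -0.6], [0, 0, 0], 0],
  [[2.3, 0.1, -0.6], [0, 0, 0], 0],
  [[2.3, 0.1, -0.6], [0, 0, 0], 0],
  [[2.3, 0.1, -0.4], [0, 0, 0], 0],
  [[2.3, 0.1, -0.2], [0, 0, 0], 0],
  [[2.3, 0.1, -0.2], [0, 0, 0], 0],
])

```text
time: 9.9
tool_pos: [0.6213, -0.108, 0.0972]
tool_rot: [-0.0, 0.983, 0.184, -0.001]
contact_force: [0.1, 0.2, -0.7]
gripper_width: -0.0
grasp_force: 0.0
```

Request:
jog_arm([
  [[0, 0, 0.1], [0, 0, 0], 0],
  [[0, 0, 0.16], [0, 0, 0], 0],
  [[0, 0, 0.2], [0, 0, 0], 0],
  [[0, 0, 0.2], [0, 0, 0], 0],
  [[0, 0, 0.2], [0, 0, 0], 0],
  [[0, 0, 0.2], [0, 0, 0], 0],
])

```text
time: 10.65
tool_pos: [0.6223, -0.1081, 0.094]
tool_rot: [0.0, 0.983, 0.184, -0.0]
contact_force: [-3.4, -0.3, 6.2]
gripper_width: -0.003
grasp_force: 2.7
```

Request:
jog_arm([
  [[0, 0, -0.6], [0, 0, 0], 0],
  [[0, 0, -1.2], [0, 0, 0], 0],
  [[1.2, -0.1, -1.2], [0, 0, 0], 0],
  [[2.4, -0.1, -1.2], [0, 0, 0], 0],
  [[2.4, -0.1, -1.2], [0, 0, 0], 0],
  [[2.4, -0.1, -0.9], [0, 0, 0], 0],
  [[2.4, -0.1, -0.7], [0, 0, 0], 0],
  [[2.4, -0.1, -0.7], [0, 0, 0], 0],
])

```text
time: 11.65
tool_pos: [0.6761, -0.0841, 0.1096]
tool_rot: [-0.0, 0.983, 0.184, -0.001]
contact_force: [-0.2, -0.7, 0.2]
gripper_width: 0.003
grasp_force: 0.0
```

Request:
jog_arm([
  [[0, 0, 0.1], [0, 0, 0], 0],
  [[0, 0, 0.2], [0, 0, 0], 0],
  [[0, 0, 0.3], [0, 0, 0], 0],
  [[0, 0, 0.4], [0, 0, 0], 0],
  [[0, 0, 0.4], [0, 0, 0], 0],
])

```text
time: 12.28
tool_pos: [0.6773, -0.0841, 0.1008]
tool_rot: [0.0, 0.983, 0.184, 0.0]
contact_force: [-1.7, 0.8, 2.4]
gripper_width: 0.0
grasp_force: 1.6
```

Request:
jog_arm([
  [[0, 0, 0.06], [0, 0, 0], 0],
  [[0, 0, 0.12], [0, 0, 0], 0],
  [[0, 0, 0.16], [0, 0, 0], 0],
  [[0, 0, 0.16], [0, 0, 0], 0],
  [[0, 0, 0.16], [0, 0, 0], 0],
])

```text
time: 12.9
tool_pos: [0.6774, -0.0841, 0.098]
tool_rot: [0.0, 0.983, 0.184, -0.0]
contact_force: [-4.0, 0.2, 9.2]
gripper_width: -0.004
grasp_force: 4.3
```

Measured z is 0.098 and the force has risen, so the button is at its stop. I'll retreat.

Request:
jog_arm([
  [[0, 0, -1], [0, 0, 0], 0],
  [[0, 0, -3], [0, 0, 0], 0],
  [[0, 0, -5], [0, 0, 0], 0],
  [[-1, -1, -6], [0, 0, 0], 0],
  [[-3, -1, -6], [0, 0, 0], 0],
  [[-4, -1, -6], [0, 0, 0], 0],
  [[-4, -1, -6], [0, 0, 0], 0],
  [[-4, -1, -6], [0, 0, 0], 0],
])

```text
time: 13.9
tool_pos: [0.5755, -0.0966, 0.2463]
tool_rot: [-0.0, 0.983, 0.184, 0.0]
contact_force: [0.3, 0.2, -0.2]
gripper_width: -0.001
grasp_force: 0.0
```

```bash
python3 - <<'E'
from h import *;from plant import *
s=state();p,d=grab_frame("wrist");cv2.imwrite("pics/w2.png",p[:,:,::-1]);print(s["tool_pos"],s["contact_force"],s["time"])
c=camera_params("wrist");T=np.eye(4);T[:3,:3]=uvdown(s["tool_rot"]).as_matrix();T[:3,3]=s["tool_pos"];M=T@np.array(c["hand_eye"])
m=(p[:,:,0]>150)&(p[:,:,1]<60);v,u=np.where(m)
n,l,st,ce=cv2.connectedComponentsWithStats(m.astype(np.uint8));print(st[1:6].tolist())
k=np.linalg.inv(K(c));w=(M[:3,:3]@(k@np.c_[u,v,np.ones(len(u))].T*d[v,u])).T+M[:3,3];print(np.median(w,0))
E
```

```text
[ 0.57552271 -0.09656607  0.24625086] [ 0.27129624  0.16368681 -0.15932148] 13.9
[]
[nan nan nan]
  return _methods._mean(a, axis=axis, dtype=dtype,
  ret = um.true_divide(
```

View pics/w2.png

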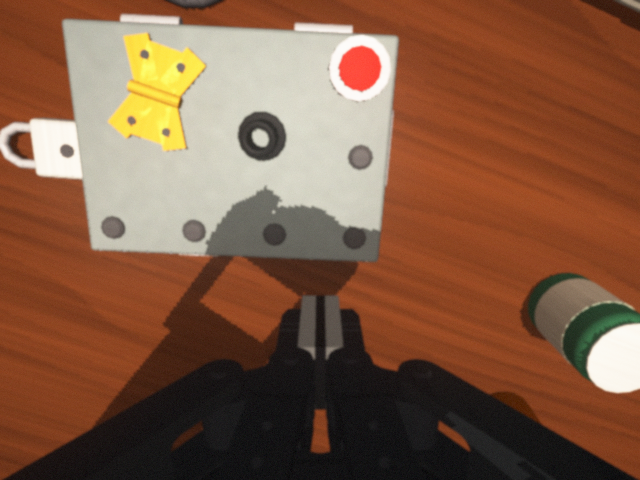

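The button at (360,68) now sits low and centred in its collar, and the hinge, bushing and padlock look undisturbed. The tip stopped at 98 mm, which is the fully-in height, so I'll hand in.

```bash
python3 -c "
from plant import *
print(job_done())"
```

```text
the job is handed in; nothing more can be done
None
```

I touched all five rivets in order, at about 5–7 N each, then pushed the red button to its stop (tip at 98 mm, its fully-in height). The arm is clear and the job is handed in at about 14 s; no verdict came back.

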